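# Dock the loaded marking jig

### The job

Push the loaded jig plate along its two rails with a fingertip until you feel it drop level into the locating notches, then swing the retainer bar all the way round over the plate's edge by pushing its upright pin. Slide the plate, never lift it, keep the four caps seated in their nests, and leave everything else on the table where it stands.

Things in the scene. Friction and masses are not known exactly. Their poses are not given: they have to be found in the camera images.
- dock: Fixed dock: drilled aluminium base plate 380 x 250 x 12 mm with two steel rails. Origin at the centre of its underside, on the table; x along the rails, the way the jig is to be pushed; z up. Rails at y = +/-84 mm, 16 mm wide, 340 mm long, tops 30 mm above the table, outer guide lips 38 mm high. Notches in the rail tops, 12 mm wide, 7 mm deep, at x = -35 and +125 mm; end stops at x = 158 mm.
- dock_home (a point): The point, fixed on the dock at (45, 0, 33) mm in its frame, where the jig's origin lies once the jig has dropped home; axes as the dock's.
- jig: Loose dark steel-grey plate 220 (x, along the rails) x 150 x 6 mm, 0.4 to 0.65 kg, carrying four caps. Two cross rods, 10 mm thick, under it at x = +/-80 mm ride on the rails, then drop 7 mm together into the notches, whose walls stop it. Origin: centre of its underside, 40 mm above the table riding, 33 mm home. Starts 60 to 120 mm short of home. Axes parallel to the dock's.
- jig_tab (a point): Centre of the outer (-x) face of the jig's push tab, 19 mm above the plate's underside: an upright lip 70 mm wide, 6 mm thick, at the rear edge, its face 110 mm behind the jig's origin, its top 32 mm above the plate's underside. Pushing this face to the dock's +x slides the jig (about 3 to 7 N).
- retainer (a joint): Angle of a flat bright steel bar, 72 x 16 x 8 mm, on a vertical pivot beside the rail: 0 open, along the rail, pointing to the dock's -x; grows clockwise seen from above, to a stop at 1.571, closed, pointing to the dock's +y over the plate's edge. Underside 42 mm above the table: it clears a plate that is home, a riding one blocks it. Stays where left; 1.5 N at its pin moves it. Starts at 0 to 0.35.
- retainer_pivot (a point): A point on the retainer's pivot axis, 61 mm above the table, at (-40, -112) mm in the dock's frame. Axes as the dock's.
- retainer_pin (a point): Mid-height of the retainer's upright pin, 12 mm in diameter, 50 to 72 mm above the table, 40 mm from the pivot axis along the bar. This is what a fingertip pushes.
- cap0: Turned aluminium cap: flange 48 mm in diameter and 6 mm high, boss 28 mm in diameter, 24 mm high in all. Origin at the centre of its underside, which rests on the plate's top face at (-25, -36, 6) mm in the jig's frame. Not to be handled.
- cap1: Turned aluminium cap: flange 48 mm in diameter and 6 mm high, boss 28 mm in diameter, 24 mm high in all. Origin at the centre of its underside, which rests on the plate's top face at (-25, 36, 6) mm in the jig's frame. Not to be handled.
- cap2: Turned aluminium cap: flange 48 mm in diameter and 6 mm high, boss 28 mm in diameter, 24 mm high in all. Origin at the centre of its underside, which rests on the plate's top face at (45, -36, 6) mm in the jig's frame. Not to be handled.
- cap3: Turned aluminium cap: flange 48 mm in diameter and 6 mm high, boss 28 mm in diameter, 24 mm high in all. Origin at the centre of its underside, which rests on the plate's top face at (45, 36, 6) mm in the jig's frame. Not to be handled.
- driver: Bystander: black-handled screwdriver 170 mm long, lying beside the dock. Origin at its underside.
- gauge: Bystander: stepped steel focus gauge 50 x 40 x 34 mm beside the dock. Origin at its underside.
- lenscap: Bystander: black lens cap, 44 mm in diameter, 16 mm high, beside the dock. Origin at its underside.
- cleaner: Bystander: white bottle, 60 mm in diameter, 160 mm high. Origin at its underside.
- mug: Bystander: white mug, 80 mm in diameter, 90 mm high. Origin at its underside.
- caliper: Bystander: caliper 200 mm long, lying flat, 11 mm high. Origin at its underside.
- tray: Bystander: grey tray 140 x 200 x 35 mm with finished caps. Origin at its underside.

How it is judged:
On the way, in this order (a step that is already met when the one before it is completed fails the run):
1. the jig has dropped into all four notches (z of jig in the frame of dock_home below 0.0025 m and x of jig in the frame of dock_home between -0.004 and 0.004 m and angle between jig's own z axis and vertical below 0.025 rad), for 0.2 s.
2. the retainer is swung over the plate's edge (all of step 1 and value of joint retainer above 1.4 rad), for 0.2 s.
At the end, for the whole second after the job is handed in: The jig lies in the notches (its origin within 4 mm along the rails and 2.5 mm in height of home, level within 0.025 rad), at rest; the retainer is at more than 1.4 rad; every cap stands in its nest, within 6 mm (all of step 2 and linear speed of jig below 0.02 m/s and x of cap0 in the frame of jig between -0.031 and -0.019 m and y of cap0 in the frame of jig between -0.042 and -0.03 m and z of cap0 in the frame of jig between 0 and 0.012 m and x of cap1 in the frame of jig between -0.031 and -0.019 m and y of cap1 in the frame of jig between 0.03 and 0.042 m and z of cap1 in the frame of jig between 0 and 0.012 m and x of cap2 in the frame of jig between 0.039 and 0.051 m and y of cap2 in the frame of jig between -0.042 and -0.03 m and z of cap2 in the frame of jig between 0 and 0.012 m and x of cap3 in the frame of jig between 0.039 and 0.051 m and y of cap3 in the frame of jig between 0.03 and 0.042 m and z of cap3 in the frame of jig between 0 and 0.012 m); the robot touches nothing.
It fails at once if the jig is lifted off its rails (more than 12 mm above riding height) or tipped over 0.2 rad (z of jig in the frame of dock_home above 0.019 m or angle between jig's own z axis and vertical above 0.2 rad).
It fails at once if a cap is lifted or knocked out of its nest (more than 10 mm up from the plate) (z of any of cap0, cap1, cap2, cap3 in the frame of jig above 0.016 m).
It fails at once if a bystander is moved by more than 20 mm (distance of any of driver, gauge, lenscap, cleaner, mug, caliper, tray from where it was at the start of the episode above 0.02 m).
It also fails if it takes over 50 s, if anything falls off the work surface, if the arm or the gripper's body presses on something with over 40 N, if the wrist force passes 120 N, or if a joint passes its speed limit or range.

### The arm

A 7-joint arm with a two-finger parallel gripper is mounted at the origin on the work surface. World frame = base frame: x ahead of the robot, y to its left, z up, the work surface at z = 0. Lengths are in m, angles in rad, forces in N, time in s.
With the tool pointing down it reaches from about 0.4 to 0.85 m from the base axis. Payload 10.4 kg.
Tool frame: the origin (TCP) lies midway between the tips of the shut fingers; the grasp point (between the pads) lies 19 mm behind it; z points along the fingers, x is the direction in which the jaws open and shut, and the axes are right-handed (so a half turn about z gives the same grasp; the last joint's range is limited). The gripper opens to 85 mm and grips with 20 to 120 N. Pads are 22 mm wide; open, the fingers measure 114 mm over their backs; the gripper's body (76 mm by 85 mm) begins 54 mm behind the grasp point. The pads swing forward as they close: fully open they stand 13 mm farther back than shut.
Start: joints at [-0.023, 0.332, -0.065, 1.46, 0.022, 1.35, -0.088], TCP at [0.625, 0, 0.231] pointing down, gripper open.
Joint ranges: [-2.6, 2.6], [-0.5, 2.12], [-1.47, 1.34], [0.16, 2.42], [-1.27, 4.41], [0.06, 2.06], [-2.6, 2.6]. Speed limits (rad/s): [2.22, 2.22, 2.79, 2.79, 3.14, 3.14, 3.14].

### API

Orientations are given as a unit quaternion [x, y, z, w].
In Python, from workcell import manip, cams gives the robot as it stands.
- The arm moves only by the tool move_arm, never from a script. Its argument "moves" is a list of rows, each a list of 7 numbers: the turn, a rotation vector about the tool's x, y, z in degrees, then the shift along the tool's x, y, z in m, then the finger opening in m, from 0 to 0.0854. A call has 1 to 10 rows; each row is the pose to reach, as a shift and turn from the pose commanded when the call began, along the tool's axes at that moment; what a row does not reach only later rows make up. A row lasts 1/10 s, in which the tool goes at most 50 mm and 8.59 degrees, less where a joint would pass 70% of its speed; a pose out of reach is approached as far as the arm can. A call with a gripper value outside its range is refused whole. The fingers move at their own pace and stop on an object; "grip_force" is the grip in N (left out, the last holds). Time passes only in rows, so rows that repeat a pose let the fingers close. It gives the time, the measured TCP pose, the force and the opening at its end, in the units of the state.
- manip.get_obs(): the state, without advancing time (a new reading comes with each control period).
- cams.camera(name): name is "scene" or "side" or "wrist"; returns the picture (480x640x3 uint8, red, green, blue); there is no depth.
- cams.camera_params(name): a dict with "fx", "fy", "cx", "cy" (pixels), "xyz" and "rotation" of the camera in the world. Camera axes: x right, y up, looking along -z (the intrinsics and any distortion apply to the point x, -y, -z); pixel columns grow to the right and rows downward; lengths in m; the calibration is good to about 2 mm. The wrist camera is an equidistant fisheye: a pixel r from the principal point sees the ray r / f radians off the axis. A picture is of the moment at which its call begins: read the wrist's pose just before it. camera_params takes no time and is no camera call; for the wrist camera it gives the pose at the moment of the call.
- manip.hand_in(): hands the job in, once; it reports no verdict.
The state is a dict: "clock": time; "joint_pos": joint angles; "joint_velocities": joint speeds; "tau": joint torques, N m; "position": TCP position; "ee_rot": TCP orientation; "ft_force": force on the tool from outside, world axes, zero at the start; "torque": the same for the moment, N m; "grip_width": opening from 0.0 (shut) to 1.0 (fully open).
Only numpy, scipy, OpenCV 4.12 (cv2) and the standard library are available. Lean on these libraries where they do the work, as an engineer would, in place of code of your own. Each camera call takes 0.05 s, during which the arm holds its last target. There are 200 camera calls.

## Working session

There is one attempt and no reset: what is moved stays moved. The work goes in short steps, Python scripts to look and compute and a tool call to move; the robot and the scene stay as the last step left them, time stands still between calls to the robot, and variables do not carry over. Pictures are saved under pics/ and viewed, about 8 in all and at most 12, crops included, and the job is handed in when it is done.

Besides the shell and the picture viewer there is one more tool, called after "Emit:" in YAML: its name, and indented under it one key for each argument. move_arm: Moves the arm, as the interface text tells. Its arguments: {"type":"object","properties":{"moves":{"type":"array","items":{"type":"array","items":{"type":"number"}}},"grip_force":{"type":"number"}},"required":["moves"]}

```bash
mkdir -p pics; ls; python3 - <<'E'
from workcell import manip, cams
import cv2, numpy as np
o=manip.get_obs();print({k:np.round(v,3) for k,v in o.items()})
for n in ["scene","side","wrist"]:
    p=cams.camera_params(n);print(n,p)
    cv2.imwrite(f"pics/{n}0.png",cams.camera(n)[:,:,::-1])
E
```

```text
pics
{'clock': np.float64(0.0), 'joint_pos': array([-0.023,  0.333, -0.065,  1.461,  0.022,  1.35 , -0.088]), 'joint_velocities': array([ 0.002,  0.   ,  0.   , -0.002,  0.   ,  0.001,  0.   ]), 'tau': array([ 0.0000e+00, -6.2545e+01,  5.0000e-02, -3.9161e+01,  1.6000e-02,
        1.0000e-02, -0.0000e+00]), 'position': array([ 0.625, -0.   ,  0.231]), 'ee_rot': array([ 1.   ,  0.   , -0.001,  0.   ]), 'ft_force': array([-1.241,  0.215,  0.325]), 'torque': array([ 0.01 , -0.006,  0.032]), 'grip_width': np.float64(0.997)}
scene {'fx': 565.5368155460084, 'fy': 565.5368155460084, 'cx': 318.6228032668028, 'cy': 230.70183961790934, 'xyz': array([ 1.31934891, -0.68592062,  0.92941211]), 'rotation': array([0.3949976 , 0.16580297, 0.37023212, 0.82426601])}
side {'fx': 472.2016886695904, 'fy': 472.2016886695904, 'cx': 325.73886520960775, 'cy': 231.11011623393907, 'xyz': array([ 0.42888361, -0.79163715,  0.90286502]), 'rotation': array([ 0.37560899, -0.02638929, -0.08485498,  0.92250806])}
wrist {'fx': 371.64829954431775, 'fy': 371.64829954431775, 'cx': 314.1925191195736, 'cy': 239.28938766617992, 'xyz': array([0.62498454, 0.07079627, 0.37384124]), 'rotation': array([-1.39598111e-01,  6.89180568e-04,  6.54668353e-05,  9.90208002e-01])}
```

View pics/scene0.png

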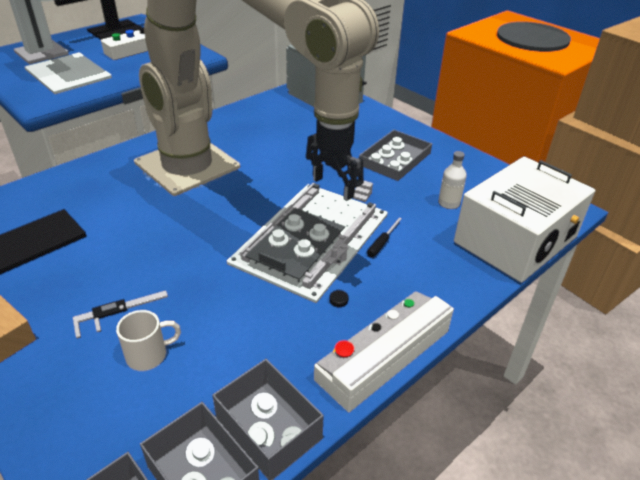

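View pics/side0.png

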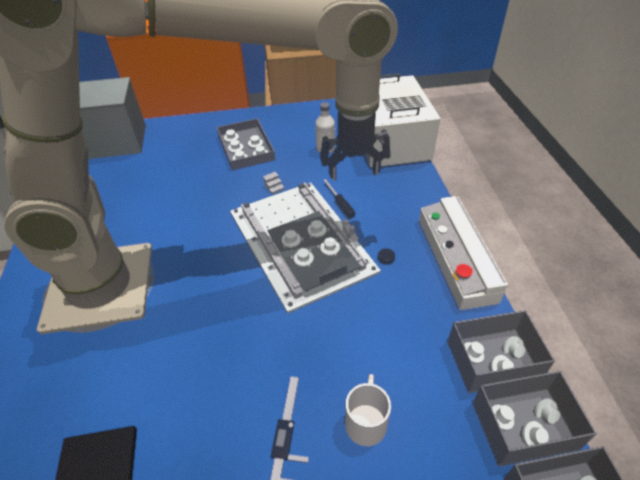

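View pics/wrist0.png

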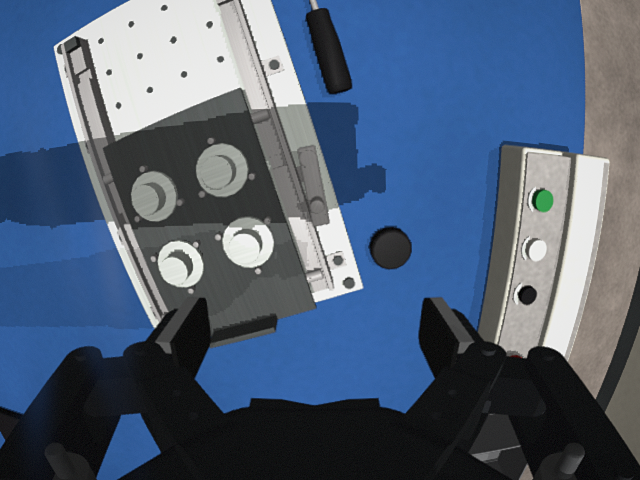

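Rails run roughly along world +y. In the wrist view the tab is at about (245,328), the retainer bar at (310,185) and the lens cap at (390,247). I'll zoom in for accurate pixels.

```bash
cat > h.py <<'E'
import numpy as np, cv2
from scipy.spatial.transform import Rotation as R
def ray(p,uv,fish):
    d=(np.array(uv,float)-[p['cx'],p['cy']])/[p['fx'],p['fy']]
    if fish:
        t=np.hypot(*d); v=np.array([*(d/t*np.sin(t)),np.cos(t)])
    else: v=np.array([*d,1.]); 
    v=v/np.linalg.norm(v)
    return np.array(p['xyz']),R.from_quat(p['rotation']).apply(v*[1,-1,-1])
def onz(p,uv,z,fish=False):
    c,v=ray(p,uv,fish); return c+v*(z-c[2])/v[2]
def pix(p,X,fish=False):
    v=R.from_quat(p['rotation']).inv().apply(np.array(X)-p['xyz'])*[1,-1,-1]
    if fish:
        r=np.hypot(v[0],v[1]);t=np.arctan2(r,v[2]);q=v[:2]/r*t
    else:q=v[:2]/v[2]
    return q*[p['fx'],p['fy']]+[p['cx'],p['cy']]
E
python3 - <<'E'
import cv2
i=cv2.imread('pics/wrist0.png')[90:350,90:390]
cv2.imwrite('pics/w0c.png',cv2.resize(i,None,fx=2.3,fy=2.3,interpolation=cv2.INTER_CUBIC))
i=cv2.imread('pics/side0.png')[170:320,220:400]
cv2.imwrite('pics/s0c.png',cv2.resize(i,None,fx=4,fy=4,interpolation=cv2.INTER_CUBIC))
E
```

```text
(no output)
```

View pics/w0c.png

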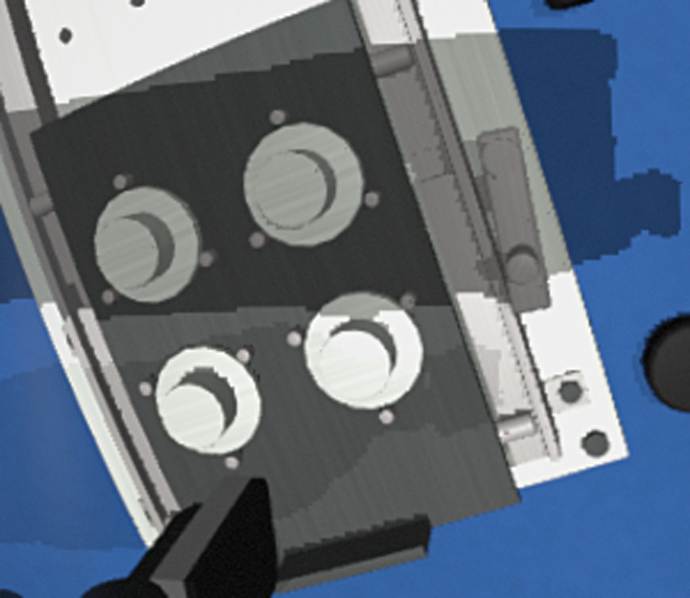

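View pics/s0c.png

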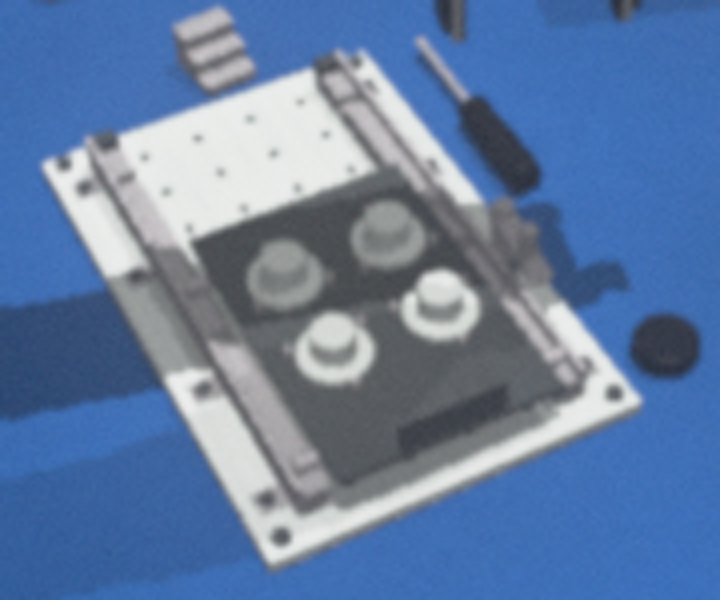

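Positions in the zoomed wrist crop:
- Flange centres: (208,400), (363,351), (148,244) and (304,184).
- Dock rear-right corner: (628,457).
- Pin: (523,262).

The dock corners in the side crop are (42,162), (362,50), (640,403) and (271,561).

```bash
cat > m.py <<'E'
import numpy as np
from h import *
def fit(L,W): # 2D rigid L->W
    L=np.array(L);W=np.array(W)[:,:2];a=L-L.mean(0);b=W-W.mean(0)
    th=np.arctan2((a[:,0]*b[:,1]-a[:,1]*b[:,0]).sum(),(a*b).sum())
    c,s=np.cos(th),np.sin(th);M=np.array([[c,-s],[s,c]]);t=W.mean(0)-M@L.mean(0)
    return th,M,t,W-(L@M.T+t)
E
python3 - <<'E'
from m import *
from workcell import cams
W=cams.camera_params('wrist');S=cams.camera_params('side')
w=lambda x,y:(90+x/2.3,90+y/2.3); s=lambda x,y:(220+x/4,170+y/4)
D=[(.19,.125),(.19,-.125),(-.19,-.125),(-.19,.125)]
P=[onz(S,s(*q),.012) for q in [(42,162),(362,50),(640,403),(271,561)]]
th,M,t,r=fit(D,P);print('dock side',np.degrees(th),t,'\n',np.round(r*1e3,1))
P=[onz(W,(55,45),.012,True),onz(W,w(628,457),.012,True)]
th2,M2,t2,r=fit([D[0],D[2]],P);print('dock wrist',np.degrees(th2),t2,r*1e3)
J=[(-.025,.036),(-.025,-.036),(.045,.036),(.045,-.036)]
P=[onz(W,w(*q),.052,True) for q in [(208,400),(363,351),(148,244),(304,184)]]
tj,Mj,jt,r=fit(J,P);print('jig',np.degrees(tj),jt,r*1e3)
for th,M,t in((th,M,t),(th2,M2,t2)):
    print('jig in dock',M.T@(jt-t), 'pin in dock',M.T@(onz(W,w(523,262),.072,True)[:2]-t))
    print('pivot',M@[-.04,-.112]+t)
# 2-view pivots
print('lens cap',onz(W,(390,247),.016,True))
E
```

```text
dock side 107.65663921361397 [0.49966312 0.05077702] 
 [[ 1.5 -1. ]
 [-1.2 -1.1]
 [-2.  -0.5]
 [ 1.8  2.7]]
dock wrist 107.29594801571446 [0.50181006 0.05531317] [[ 0.97118364 -0.79669925]
 [-0.97118364  0.79669925]]
jig 107.33420771283846 [ 0.52262258 -0.01195071] [[ 2.96220267e-02  5.91625537e-04]
 [-4.48842594e-01  1.01099211e-01]
 [ 6.00203237e-01 -1.80727744e-01]
 [-1.80982670e-01  7.90369071e-02]]
jig in dock [-0.06673659 -0.00285179] pin in dock [-0.07345224 -0.11056024]
pivot [0.61851943 0.04663232]
jig in dock [-0.07041004  0.00012663] pin in dock [-0.07644751 -0.10762196]
pivot [0.62063791 0.05042032]
lens cap [ 0.70209192 -0.04035362  0.016     ]
```

Both estimates agree. The dock angle is 107.3° and the jig sits about 115 mm short of home, at y≈0. The retainer is at about 0.1 rad. Next: close the gripper, turn to the dock frame and go behind the tab.

Emit:
move_arm:
  moves:
    - [0,0,-8,-0.02,0.045,0,0]
    - [0,0,-16,-0.04,0.09,0.02,0]
    - [0,0,-17.3,-0.059,0.135,0.06,0]
    - [0,0,-17.3,-0.059,0.151,0.1,0]
    - [0,0,-17.3,-0.059,0.151,0.14,0]
    - [0,0,-17.3,-0.059,0.151,0.17,0]
    - [0,0,-17.3,-0.059,0.151,0.184,0]
    - [0,0,-17.3,-0.059,0.151,0.184,0]
    - [0,0,-17.3,-0.059,0.151,0.184,0]
    - [0,0,-17.3,-0.059,0.151,0.184,0]
  grip_force: 60

```text
clock: 1.15
position: [0.5675, -0.151, 0.0494]
ee_rot: [0.989, 0.151, 0.002, 0.001]
ft_force: [0.5, 0.7, 0.7]
grip_width: -0.002
```

```bash
python3 - <<'E'
from workcell import manip, cams
import cv2, numpy as np
o=manip.get_obs();print({k:np.round(o[k],3) for k in('clock','position','ee_rot','ft_force','joint_pos')})
p=cams.camera_params('wrist');print(p['xyz'],p['rotation'])
i=cams.camera('wrist');cv2.imwrite('pics/w1.png',i[:,:,::-1])
i=cams.camera('side');i=i[170:320,220:400];a=cv2.resize(i,None,fx=4,fy=4)[:,:,::-1]
cv2.imwrite('pics/s1.png',a)
E
```

```text
{'clock': np.float64(1.15), 'position': array([ 0.567, -0.151,  0.049]), 'ee_rot': array([0.989, 0.151, 0.002, 0.001]), 'ft_force': array([0.537, 0.748, 0.676]), 'joint_pos': array([ 0.207,  0.413, -0.03 ,  1.757,  0.014,  0.969,  0.474])}
[ 0.54626841 -0.08334019  0.19250709] [-0.13849226 -0.02247945  0.14885321  0.97885509]
```

View pics/w1.png

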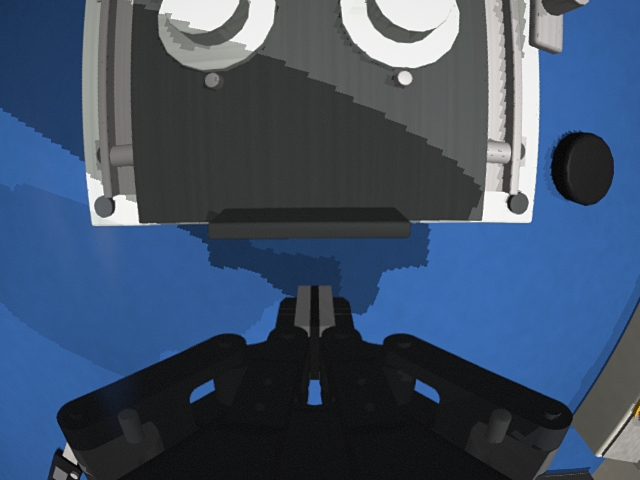

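The fingers are shut and centred behind the tab: tab centre at (309,228), tips at (314,290), edges parallel. Start pushing.

Emit:
move_arm:
  moves:
    - [0,0,0,0,-0.01,0,0]
    - [0,0,0,0,-0.018,0,0]
    - [0,0,0,0,-0.024,0,0]
    - [0,0,0,0,-0.03,0,0]
    - [0,0,0,0,-0.036,0,0]
    - [0,0,0,0,-0.042,0,0]
    - [0,0,0,0,-0.048,0,0]
    - [0,0,0,0,-0.054,0,0]
    - [0,0,0,0,-0.06,0,0]
    - [0,0,0,0,-0.066,0,0]

```text
clock: 2.25
position: [0.5466, -0.0888, 0.0476]
ee_rot: [0.989, 0.15, 0.0, 0.001]
ft_force: [2.5, -5.0, -0.5]
grip_width: 0.0
```

Emit:
move_arm:
  moves:
    - [0,0,0,0,-0.006,0,0]
    - [0,0,0,0,-0.012,0,0]
    - [0,0,0,0,-0.018,0,0]
    - [0,0,0,0,-0.024,0,0]
    - [0,0,0,0,-0.03,0,0]
    - [0,0,0,0,-0.036,0,0]
    - [0,0,0,0,-0.042,0,0]
    - [0,0,0,0,-0.048,0,0]
    - [0,0,0,0,-0.053,0,0]
    - [0,0,0,0,-0.056,0,0]

```text
clock: 3.25
position: [0.5299, -0.0349, 0.0476]
ee_rot: [0.989, 0.15, 0.0, 0.001]
ft_force: [2.4, -5.3, -0.5]
grip_width: 0.003
```

Steady at about 5.7 N, so it is sliding. About 18 mm remain, so I'll creep.

Emit:
move_arm:
  moves:
    - [0,0,0,0,-0.002,0,0]
    - [0,0,0,0,-0.004,0,0]
    - [0,0,0,0,-0.006,0,0]
    - [0,0,0,0,-0.008,0,0]
    - [0,0,0,0,-0.01,0,0]
    - [0,0,0,0,-0.012,0,0]

```text
clock: 3.85
position: [0.5264, -0.0238, 0.0476]
ee_rot: [0.989, 0.15, 0.0, 0.001]
ft_force: [1.0, -5.5, 0.4]
grip_width: 0.001
```

Emit:
move_arm:
  moves:
    - [0,0,0,0,-0.001,0,0]
    - [0,0,0,0,-0.002,0,0]
    - [0,0,0,0,-0.003,0,0]

```text
clock: 4.15
position: [0.525, -0.0194, 0.0472]
ee_rot: [0.989, 0.151, -0.0, -0.0]
ft_force: [-0.7, 0.7, 0.1]
grip_width: 0.0
```

Emit:
move_arm:
  moves:
    - [0,0,0,0,-0.001,0,0]
    - [0,0,0,0,-0.002,0,0]
    - [0,0,0,0,-0.003,0,0]

```text
clock: 4.45
position: [0.5245, -0.0174, 0.0474]
ee_rot: [0.989, 0.15, 0.0, 0.0]
ft_force: [0.5, -4.1, -1.0]
grip_width: -0.002
```

The force fell to zero and then came back: probably the drop. A 2 mm probe will show whether it's against a wall.

Emit:
move_arm:
  moves:
    - [0,0,0,0,-0.001,0,0]
    - [0,0,0,0,-0.002,0,0]
    - [0,0,0,0,-0.002,0,0]

```text
clock: 4.75
position: [0.5241, -0.0163, 0.0474]
ee_rot: [0.989, 0.15, 0.0, 0.001]
ft_force: [1.7, -5.7, -0.6]
grip_width: -0.002
```

```bash
python3 - <<'E'
from workcell import manip, cams
import cv2, numpy as np
o=manip.get_obs();print({k:np.round(o[k],4) for k in('clock','position','ee_rot','ft_force')})
i=cams.camera('side');i=i[170:320,220:400];cv2.imwrite('pics/s2.png',cv2.resize(i,None,fx=4,fy=4,interpolation=cv2.INTER_CUBIC)[:,:,::-1])
p=cams.camera_params('wrist');print(p)
i=cams.camera('wrist');cv2.imwrite('pics/w2.png',i[:,:,::-1])
E
```

```text
{'clock': np.float64(4.75), 'position': array([ 0.5241, -0.0163,  0.0474]), 'ee_rot': array([9.887e-01, 1.500e-01, 3.000e-04, 5.000e-04]), 'ft_force': array([ 1.7277, -5.6614, -0.6292])}
{'fx': 371.64829954431775, 'fy': 371.64829954431775, 'cx': 314.1925191195736, 'cy': 239.28938766617992, 'xyz': array([0.50330117, 0.05147767, 0.19056554]), 'rotation': array([-0.13844682, -0.02115718,  0.14846982,  0.97894921])}
```

View pics/w2.png

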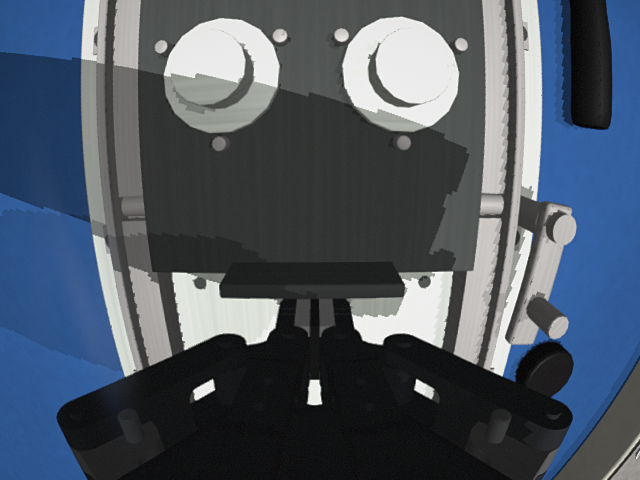

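The rear caps sit at (222,76) and (401,76), and the tab is against the fingers. By arm position the jig is about 1 mm from home. I'll check its height from cap spacing and tab width.

```bash
python3 - <<'E'
from m import *
from workcell import cams
W=cams.camera_params('wrist')
i=cv2.imread('pics/w2.png')
g=i.max(2).astype(int)
# flange left/right extreme edges along row 76..; tab top edge extents
for v in (60,76,90):print(v,[ (u,g[v,u]) for u in range(150,480) if abs(g[v,u+1]-g[v,u-1])>50])
for z in (.052,.045):
    P=[onz(W,q,z,True) for q in((222,76),(401,76))];print(z,np.linalg.norm(P[0]-P[1]),(P[0]+P[1])/2)
for z in (.072,.065):
    P=[onz(W,q,z,True) for q in((222,283),(403,283))];print('tab',z,np.linalg.norm(P[0]-P[1]))
# plate width at rear
for z in (.046,.039):
    P=[onz(W,q,z,True) for q in((151,270),(474,270))];print('plate',z,np.linalg.norm(P[0]-P[1]))
W1=dict(W,xyz=np.array([ 0.54626841,-0.08334019,0.19250709]),rotation=[-0.13849226,-0.02247945,0.14885321,0.97885509])
P=[onz(W1,q,.046,True) for q in((138,222),(484,218))];print('plate before .046',np.linalg.norm(P[0]-P[1]))
E
```

```text
60 [(166, np.int64(82)), (167, np.int64(161)), (168, np.int64(237)), (244, np.int64(233)), (245, np.int64(163)), (246, np.int64(79)), (250, np.int64(90)), (251, np.int64(148)), (252, np.int64(198)), (277, np.int64(219)), (278, np.int64(105)), (342, np.int64(75)), (343, np.int64(156)), (344, np.int64(231)), (369, np.int64(203)), (370, np.int64(95)), (374, np.int64(74)), (375, np.int64(128)), (376, np.int64(239)), (454, np.int64(243)), (455, np.int64(169)), (456, np.int64(84))]
76 [(163, np.int64(73)), (164, np.int64(135)), (171, np.int64(156)), (186, np.int64(183)), (194, np.int64(243)), (195, np.int64(161)), (212, np.int64(188)), (213, np.int64(240)), (242, np.int64(224)), (243, np.int64(138)), (244, np.int64(85)), (252, np.int64(86)), (253, np.int64(141)), (254, np.int64(193)), (277, np.int64(246)), (278, np.int64(163)), (279, np.int64(87)), (342, np.int64(70)), (343, np.int64(141)), (344, np.int64(247)), (367, np.int64(234)), (368, np.int64(178)), (369, np.int64(83)), (377, np.int64(85)), (378, np.int64(155)), (379, np.int64(239)), (458, np.int64(203)), (459, np.int64(91))]
90 [(164, np.int64(59)), (165, np.int64(124)), (234, np.int64(123)), (248, np.int64(122)), (275, np.int64(144)), (276, np.int64(96)), (345, np.int64(83)), (346, np.int64(127)), (347, np.int64(223)), (373, np.int64(221)), (374, np.int64(139)), (375, np.int64(81)), (386, np.int64(82)), (387, np.int64(135)), (388, np.int64(204)), (457, np.int64(197)), (458, np.int64(90))]
0.052 0.06668570623819617 [0.49543812 0.0734482  0.052     ]
0.045 0.0700544906024975 [0.49504074 0.07455824 0.045     ]
tab 0.072 0.06383338718893088
tab 0.065 0.06760202765762613
plate 0.046 0.14369921324617638
plate 0.039 0.15065722889575833
plate before .046 0.15094313552743172
```

View pics/s2.png

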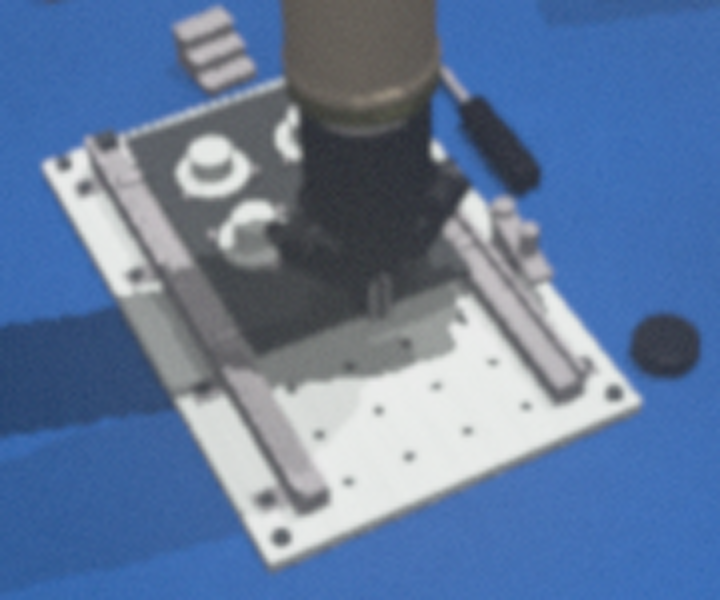

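All three agree on home height: the plate measures 150.7 mm wide at z=39 mm (it should be 150). So the jig is down, with rear edge and rails visible and level. Now work out the retainer path.

```bash
cat > path.py <<'E'
from m import *
th=np.radians(107.33);O=np.array([.5016,.0556])
M=np.array([[np.cos(th),-np.sin(th)],[np.sin(th),np.cos(th)]])
def pose(a,g=.017,off=0.): # TCP dock->world, and push yaw (world angle) at retainer angle a, gap g behind pin centre
    pv=np.array([-.04,-.112]);pin=pv+.04*np.array([-np.cos(a),np.sin(a)])
    tn=np.array([np.sin(a),np.cos(a)]);q=M@(pin-g*tn)+O
    return q,th+np.pi/2-a,M@pin+O
E
python3 - <<'E'
from path import *
from workcell import cams,manip
W=cams.camera_params('wrist')
for q in ((552,322),(550,320)):
    X=onz(W,q,.072,True)[:2];d=M.T@(X-O)-[-.04,-.112];print('pin',X,d,np.hypot(*d),np.arctan2(d[1],-d[0]))
for z in (.055,.061,.072):print('pivot?',M.T@(onz(W,(567,223),z,True)[:2]-O))
o=manip.get_obs();p=o['position'][:2]
yaw=th # push dir now
def rel(q,y,p0,y0): # tool shift (x,y) given push dir y0: tool -y = push ; tool x = push rotated -90
    e=np.array([np.cos(y0),np.sin(y0)]);x=np.array([e[1],-e[0]]);d=q-p0
    return x@d,-e@d,-np.degrees(y-y0)
for a,g in((0.1,.045),(.1,.017),(.7,.017),(1.57,.017)):
    q,y,pn=pose(a,g);print(a,g,'tcp',q.round(4),'pin',pn.round(4),'from now',np.round(rel(q,y,p,yaw),4))
# arc relative to the a=.1,g=.030 pose
q0,y0,_=pose(0.1,.030)
for a in np.arange(.1,1.72,.1):
    q,y,_=pose(a,.017);print(round(a,2),np.round(rel(q,y,q0,y0),4))
E
```

```text
pin [0.62136245 0.01379794] [-0.03557867  0.01012595] 0.03699157293252225 0.2772760961820862
pin [0.61962425 0.01442083] [-0.03446628  0.0115997 ] 0.03636588704937267 0.32464458181957573
pivot? [-0.03619415 -0.11297881]
pivot? [-0.034789   -0.10799612]
pivot? [-0.03221289 -0.0988612 ]
0.1 0.045 tcp [0.6726 0.0206] pin [0.6285 0.0116] from now [ 1.52800e-01  9.00000e-03 -8.42704e+01]
0.1 0.017 tcp [0.6451 0.015 ] pin [0.6285 0.0116] from now [ 1.24900e-01  6.20000e-03 -8.42704e+01]
0.7 0.017 tcp [0.6206 0.0073] pin [0.6049 0.0139] from now [ 9.9200e-02  6.2000e-03 -4.9893e+01]
1.57 0.017 tcp [0.5873 0.0226] pin [0.5823 0.0388] from now [ 0.072  -0.0183 -0.0456]
0.1 [-0.    -0.013 -0.   ]
0.2 [-1.5000e-03 -1.7100e-02  5.7296e+00]
0.3 [-2.60000e-03 -2.13000e-02  1.14592e+01]
0.4 [-3.20000e-03 -2.56000e-02  1.71887e+01]
0.5 [-3.50000e-03 -2.99000e-02  2.29183e+01]
0.6 [-3.30000e-03 -3.43000e-02  2.86479e+01]
0.7 [-2.60000e-03 -3.86000e-02  3.43775e+01]
0.8 [-1.5000e-03 -4.2800e-02  4.0107e+01]
0.9 [-1.00000e-04 -4.69000e-02  4.58366e+01]
1.0 [ 1.80000e-03 -5.08000e-02  5.15662e+01]
1.1 [ 4.10000e-03 -5.45000e-02  5.72958e+01]
1.2 [ 6.70000e-03 -5.79000e-02  6.30254e+01]
1.3 [ 9.70000e-03 -6.11000e-02  6.87549e+01]
1.4 [ 1.29000e-02 -6.40000e-02  7.44845e+01]
1.5 [ 1.64000e-02 -6.65000e-02  8.02141e+01]
1.6 [ 2.02000e-02 -6.87000e-02  8.59437e+01]
1.7 [ 2.42000e-02 -7.05000e-02  9.16732e+01]
```

Retreat from the tab, rise, go round to the outer side of the pin and turn about 84°.

Emit:
move_arm:
  moves:
    - [0,0,0,0,0.015,0,0]
    - [0,0,0,0,0.03,0,0]
    - [0,0,0,0,0.035,-0.03,0]
    - [0,0,0,0,0.035,-0.065,0]
    - [0,0,-8,0.04,0.03,-0.065,0]
    - [0,0,-16,0.08,0.02,-0.065,0]
    - [0,0,-24,0.12,0.01,-0.065,0]
    - [0,0,-32,0.153,0.009,-0.065,0]
    - [0,0,-40,0.153,0.009,-0.065,0]
    - [0,0,-48,0.153,0.009,-0.065,0]

```text
clock: 5.85
position: [0.6733, 0.0209, 0.1114]
ee_rot: [0.84, 0.542, -0.0, -0.001]
ft_force: [-0.3, -1.1, 0.1]
grip_width: -0.0
```

Emit:
move_arm:
  moves:
    - [0,0,-8,0,0,0,0]
    - [0,0,-16,0,0,0,0]
    - [0,0,-24,0,0,0,0]
    - [0,0,-32,0,0,0,0]
    - [0,0,-36,0,0,0,0]
    - [0,0,-36,0,0,0,0]

```text
clock: 6.45
position: [0.6727, 0.0201, 0.112]
ee_rot: [0.634, 0.773, -0.0, -0.0]
ft_force: [-0.6, -0.6, -0.0]
grip_width: 0.002
```

```bash
python3 - <<'E'
from workcell import manip, cams
import cv2, numpy as np
o=manip.get_obs();print({k:np.round(o[k],4) for k in('clock','position','ee_rot','ft_force','joint_pos')})
p=cams.camera_params('wrist');print(p)
i=cams.camera('wrist');cv2.imwrite('pics/w3.png',i[:,:,::-1])
E
```

```text
{'clock': np.float64(6.45), 'position': array([0.6727, 0.0201, 0.112 ]), 'ee_rot': array([ 6.341e-01,  7.732e-01, -1.000e-04, -3.000e-04]), 'ft_force': array([-0.5897, -0.6158, -0.0168]), 'joint_pos': array([ 0.1443,  0.5417, -0.3372,  1.4441,  0.1847,  1.1875,  1.5505])}
{'fx': 371.64829954431775, 'fy': 371.64829954431775, 'cx': 314.1925191195736, 'cy': 239.28938766617992, 'xyz': array([0.60413307, 0.00696921, 0.25526517]), 'rotation': array([-0.08816749, -0.10781964,  0.76565559,  0.62799119])}
```

View pics/w3.png

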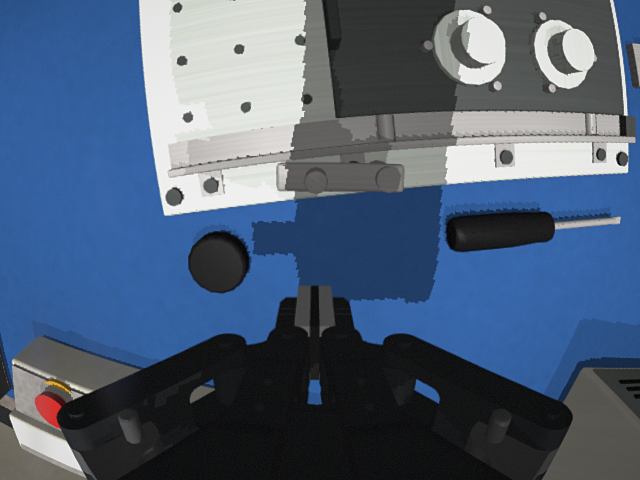

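The pin is at (316,180), straight ahead of the fingers at column 314, and the pivot is at (390,177). The driver and lens cap are both clear.

```bash
python3 - <<'E'
from path import *
W={'fx':371.648,'fy':371.648,'cx':314.1925,'cy':239.289,'xyz':np.array([0.60413307,0.00696921,0.25526517]),'rotation':[-0.08816749,-0.10781964,0.76565559,0.62799119]}
X=onz(W,(316,180),.072,True)[:2];d=M.T@(X-O)-[-.04,-.112];print('pin',X,d,np.hypot(*d),np.arctan2(d[1],-d[0]))
for z in (.055,.061,.066):print('pivot',z,onz(W,(390,177),z,True)[:2],M.T@(onz(W,(390,177),z,True)[:2]-O))
E
```

```text
pin [0.62560229 0.01224152] [-0.03832737  0.0065422 ] 0.03888171243846367 0.16906325094729857
pivot 0.055 [0.61759601 0.05203208] [-0.03795823 -0.10966758]
pivot 0.061 [0.61719266 0.05068199] [-0.03912689 -0.10888037]
pivot 0.066 [0.61685653 0.04955691] [-0.04010078 -0.10822437]
```

Descend, then follow the arc with the tool turning along with the bar.

Emit:
move_arm:
  moves:
    - [0,0,0,0,0,0.025,0]
    - [0,0,0,0,0,0.045,0]
    - [0,0,0,0,0,0.056,0]
    - [0,0,0,0,0,0.056,0]
    - [0,0,0,0,-0.01,0.056,0]
    - [0,0,0,0,-0.018,0.056,0]
    - [0,0,0,0,-0.023,0.056,0]
    - [0,0,0,0,-0.028,0.056,0]

```text
clock: 7.3
position: [0.6449, 0.0158, 0.0572]
ee_rot: [0.634, 0.773, 0.0, 0.001]
ft_force: [0.5, -0.6, -0.2]
grip_width: -0.003
```

Emit:
move_arm:
  moves:
    - [0,0,5.7,-0.0015,-0.004,0,0]
    - [0,0,11.4,-0.0025,-0.008,0,0]
    - [0,0,17.2,-0.003,-0.0125,0,0]
    - [0,0,22.9,-0.0035,-0.017,0,0]
    - [0,0,28.6,-0.0033,-0.0213,0,0]
    - [0,0,34.4,-0.0026,-0.0256,0,0]

```text
clock: 7.9
position: [0.6207, 0.0076, 0.057]
ee_rot: [0.836, 0.549, 0.001, 0.001]
ft_force: [2.0, -0.8, 0.3]
grip_width: 0.001
```

A contact force of about 2 N shows the pin is moving. Work out the second half of the arc from a=0.7.

```bash
python3 - <<'E'
from path import *
q0,y0,_=pose(.7,.017);e=np.array([np.cos(y0),np.sin(y0)]);x=np.array([e[1],-e[0]])
for a in np.arange(.8,1.75,.1):
    q,y,_=pose(a,.017);d=q-q0;print(round(a,1),np.round([np.degrees(y0-y)*-1*-1,x@d,-e@d],4))
E
```

```text
0.8 [ 5.7296e+00 -1.5000e-03 -4.1000e-03]
0.9 [ 1.14592e+01 -2.60000e-03 -8.30000e-03]
1.0 [ 1.71887e+01 -3.20000e-03 -1.26000e-02]
1.1 [ 2.29183e+01 -3.50000e-03 -1.69000e-02]
1.2 [ 2.86479e+01 -3.30000e-03 -2.13000e-02]
1.3 [ 3.43775e+01 -2.60000e-03 -2.56000e-02]
1.4 [ 4.0107e+01 -1.5000e-03 -2.9800e-02]
1.5 [ 4.58366e+01 -1.00000e-04 -3.39000e-02]
1.6 [ 5.15662e+01  1.80000e-03 -3.78000e-02]
1.7 [ 5.72958e+01  4.10000e-03 -4.15000e-02]
```

Emit:
move_arm:
  moves:
    - [0,0,5.7,-0.0015,-0.004,0,0]
    - [0,0,11.4,-0.0025,-0.0083,0,0]
    - [0,0,17.2,-0.0032,-0.0126,0,0]
    - [0,0,22.9,-0.0035,-0.0169,0,0]
    - [0,0,28.6,-0.0033,-0.0213,0,0]
    - [0,0,34.4,-0.0026,-0.0256,0,0]
    - [0,0,40.1,-0.0015,-0.0298,0,0]
    - [0,0,45.8,-0.0001,-0.0339,0,0]

```text
clock: 8.7
position: [0.5891, 0.021, 0.0568]
ee_rot: [0.984, 0.181, 0.0, 0.0]
ft_force: [-0.5, -1.7, 0.8]
grip_width: 0.001
```

Near 1.5 rad. Push on gently to find the stop.

Emit:
move_arm:
  moves:
    - [0,0,3,0,-0.001,0,0]
    - [0,0,4,0.0005,-0.003,0,0]
    - [0,0,4,0.0005,-0.004,0,0]
    - [0,0,4,0.0005,-0.005,0,0]

```text
clock: 9.1
position: [0.5883, 0.0238, 0.0568]
ee_rot: [0.989, 0.148, 0.0, 0.001]
ft_force: [1.9, -9.8, 1.6]
grip_width: 0.002
```

Emit:
move_arm:
  moves:
    - [0,0,0,0,-0.001,0,0]
    - [0,0,0,0,-0.002,0,0]
    - [0,0,0,0,-0.002,0,0]

```text
clock: 9.4
position: [0.5883, 0.0239, 0.0568]
ee_rot: [0.989, 0.148, 0.001, 0.002]
ft_force: [2.5, -13.3, -0.1]
grip_width: -0.0
```

That's a firm stop: force rose to 13 N with no motion. Back straight off, rise and look.

Emit:
move_arm:
  moves:
    - [0,0,0,0,0.01,0,0]
    - [0,0,0,0,0.03,0,0]
    - [0,0,0,0,0.04,-0.03,0]
    - [0,0,0,0,0.05,-0.07,0]
    - [0,0,0,0,0.06,-0.11,0]
    - [0,0,0,0,0.06,-0.13,0]
    - [0,0,0,0,0.06,-0.13,0]
    - [0,0,0,0,0.06,-0.13,0]
    - [0,0,0,0,0.06,-0.13,0]

```text
clock: 10.3
position: [0.6043, -0.0286, 0.185]
ee_rot: [0.989, 0.149, -0.001, -0.0]
ft_force: [-0.1, 0.3, -0.5]
grip_width: -0.002
```

```bash
python3 - <<'E'
from workcell import manip, cams
import cv2, numpy as np
o=manip.get_obs();print({k:np.round(o[k],4) for k in('clock','position','ft_force')})
p=cams.camera_params('wrist');print(p)
i=cams.camera('wrist');cv2.imwrite('pics/w4.png',i[:,:,::-1])
E
```

```text
{'clock': np.float64(10.3), 'position': array([ 0.6043, -0.0286,  0.185 ]), 'ft_force': array([-0.1257,  0.3142, -0.5321])}
{'fx': 371.64829954431775, 'fy': 371.64829954431775, 'cx': 314.1925191195736, 'cy': 239.28938766617992, 'xyz': array([0.58403148, 0.0390278 , 0.32832434]), 'rotation': array([-0.1377168 , -0.01984813,  0.14771708,  0.97919344])}
```

View pics/w4.png

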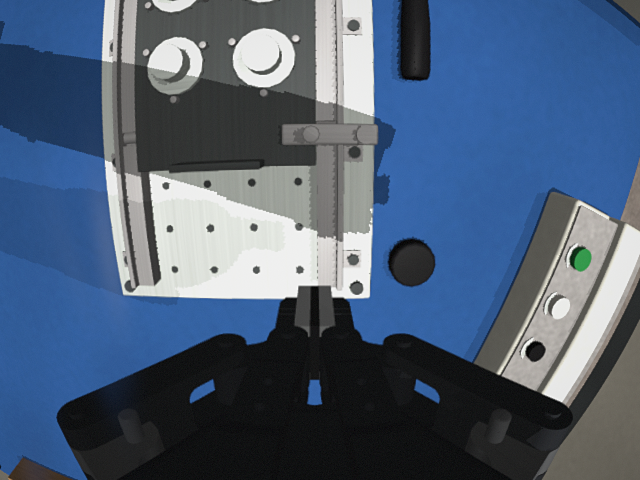

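The bar lies square across the rail from pivot (363,133) to pin (310,134), over the plate's edge. The caps are in their nests at (175,66) and (264,58), and the lens cap and driver are undisturbed. One numeric check, then hand in.

```bash
python3 - <<'E'
from path import *
from workcell import manip,cams
W=cams.camera_params('wrist')
d=M.T@(onz(W,(310,134),.072,True)[:2]-O)-[-.04,-.112];print('pin angle',np.arctan2(d[1],-d[0]),np.hypot(*d))
for q in((175,66),(264,58)):print('cap in home frame (z .045)',M.T@(onz(W,q,.045,True)[:2]-O)-[.045,0])
print('lens cap',onz(W,(412,262),.016,True))
print(manip.hand_in())
E
```

```text
pin angle 1.5867646162365128 0.041621654288652526
cap in home frame (z .045) [-0.02488873  0.03580348]
cap in home frame (z .045) [-0.0244576  -0.03558056]
lens cap [ 0.70135008 -0.04098288  0.016     ]
the job is handed in; nothing more can be done
None
```

I slid the jig about 115 mm along its rails until it dropped home, then swung the retainer round to its stop. I backed the arm clear and handed the job in at about 10 s of the 50 s allowed.

- **Jig:** It slid at about 5.7 N, and the force fell to zero when it dropped. The plate then measured 150.7 mm wide (150 nominal) at home height, against 143.7 mm if it were still riding. The tab width and cap spacing also fit home height better, though they came out 2–3 mm under nominal. The arm's position put the jig within about 1 mm of home.
- **Retainer:** It stopped firmly, the force rising to 13 N with no more motion. The last picture put the pin at about 1.59 rad and 41.6 mm from the pivot (stop 1.571 rad, pin at 40 mm). The bar lies over the plate's edge.
- **Caps:** The two rear caps measured within 1 mm of their nests. The front two are cut off at the edge of the last picture. The front -y cap looked seated in the picture before the swing, but I didn't measure either of them after the push.
- **Bystanders:** The lens cap is within 1 mm of where it started. The driver looks unmoved, and the arm stayed clear of the others.
- **Disagreements:** The side and wrist cameras differed by about 5 mm on the dock's position. I used the wrist view, which agreed with the jig's position and the contacts. Early readings of the retainer's starting angle ran from 0.12 to 0.3 rad, so I approached the pin with a wide gap.

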